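# Centre a sample vial on the balance pan and log its weight

### The arm

A 6-joint arm with a two-finger parallel gripper is mounted at the origin on a cart in front of the work surface, level with it; the furniture and walls round the work are solid. World frame = base frame: x ahead of the robot, y to its left, z up, the work surface at z = 0. Lengths are in m, angles in rad, forces in N, time in s.
With the tool pointing down it reaches from about 0.3 to 0.825 m from the base axis. Payload 5.4 kg.
Tool frame: the origin (TCP) lies on the mounting face of the last link; the fingertips stand 190 mm ahead of it and the grasp point (between the pads) lies 171 mm ahead of it; z points along the fingers, y is the line along which they close (so a half turn about z gives the same grasp; the last joint's range is limited). The gripper opens to 92 mm and grips with 3 to 60 N. Pads are 20 mm wide; open, the fingers measure 128 mm over their backs; the gripper's body (75 mm by 189 mm) begins 69 mm behind the grasp point.
Start: joints at [1.064, 0.158, 1.597, -0, 1.386, -0.21], TCP at [0.168, 0.55, 0.405] pointing down, gripper open.
Joint ranges: [-2.91, 2.91], [-0.94, 2.29], [0.18, 2.7], [-1.29, 4.43], [0.17, 2.64], [-3, 3]. Speed limits (rad/s): [2.57, 2.57, 3.14, 3.14, 3.14, 3.14].

### API

Orientations are given as a 3x3 rotation matrix whose columns are the frame's x, y, z axes.
In Python, from plant import bot gives the robot as it stands. Calls block until the motion is done:
- bot.move_ptp(position, orientation): joint-space move of the TCP to a pose.
- bot.servo_line(position, rotation=None, feed=0.15, max_force=None): straight line of the TCP; rotation=None keeps the orientation; feed is the mean speed in m/s. With max_force (N) it stops when the force on the tool has changed by that much, and returns True; else False.
- bot.move_j(angles): joint-space move.
- bot.set_gripper(opening): finger opening in m; the grip force is fixed at half the most; returns when the fingers have stopped.
- bot.dwell(seconds).
- bot.solve_ik(position, orientation): joint angles nearest the present ones, or None.
- bot.snapshot(name): name is "scene" or "top" or "wrist"; returns a dict with "pixels" (480x640x3 uint8, red, green, blue), "fx", "fy", "cx", "cy" (pixels), "cam_to_world" (4x4, takes a point from camera to world coordinates); the wrist camera has in their place "T_tool_cam" (4x4, takes a point from camera to tool coordinates, whose origin is the TCP and whose axes are the flange's). Camera axes: x right, y up, looking along -z (the intrinsics and any distortion apply to the point x, -y, -z); pixel columns grow to the right and rows downward; lengths in m; the calibration is good to about 2 mm. A picture is of the moment at which its call begins: read the wrist's pose just before it. There is no depth.
A pose or a line that the arm cannot do raises bot.PlanningError and nothing moves.
- bot.sign_off(): hands the job in; it is judged then, once.
Readings, each from a call of its own:
- bot.get_t(): time.
- bot.get_q(): joint angles.
- bot.get_dq(): joint speeds.
- bot.get_tau(): joint torques, N m.
- bot.get_tool_pos(): TCP position.
- bot.get_eef_rot(): TCP orientation.
- bot.get_force(): force on the tool from outside, world axes, zero at the start.
- bot.get_ft_torque(): the same for the moment, N m.
- bot.get_gripper_width(): finger opening in m.
- bot.get_gripper_force(): force on a finger pad.
Only numpy, scipy, OpenCV 4.12 (cv2) and the standard library are available. Lean on these libraries where they do the work, as an engineer would, in place of code of your own. Each camera call takes 0.05 s, during which the arm holds its last target. There are 200 camera calls.

### The job

The black-capped vial stands off-centre on the small round pan of the balance, which spoils the reading. With light taps of the fingertips low on its side, never pinching, lifting or toppling it or leaning on the pan, nudge it until its whole foot stands inside the engraved centre ring and let go of it; then, with the vial standing there untouched, press the wide blue key fully down to log the weight and let it spring back up. Leave the grey power key alone and do not disturb the two white-capped vials, the dish and the sample box beside the balance.

Things in the scene. Friction and masses are not known exactly. Their poses are not given: they have to be found in the camera images.
- vial: the sample vial to be centred: clear, faintly tan glass, black screw cap, 18 mm diameter, 44 mm tall, about 20 g, standing upright and loose on the pan. Origin at the centre of its foot, z up. It is easily tipped: it slides (under about 0.1 N) when pushed low and slowly, but a push higher than about 15 mm above its foot, or a quick one, may topple it.
- pan: the balance's round flat steel pan, 64 mm diameter, no rim, 3.5 mm thick. Origin at the centre of its top face, z up (62 mm above the desk, 16 mm above the housing under it); its yaw means nothing. A dark ring of 28 mm inner diameter is engraved round the centre, so the vial stands wholly inside it when it is less than 5 mm off-centre. The pan cannot be lifted off; it rests on a springy pin and rocks up to 2 degrees.
- balance: compact white balance, 216 mm deep (x), 150 mm wide (y), fixed to the desk. Origin under its middle on the desk, -x of it is the front with the keys, z up. Front 46 mm: level key deck, 24 mm high; then a sloping display; then, from 30 mm ahead of the origin to the back, a level rear deck 46 mm high. The pan's centre lies 30 mm behind the origin (+x) on its centre line.
- log_key_top (a point): centre of the top face of the wide blue log key, 22 mm (x) by 42 mm (y), on the front deck of the balance, right of its middle as seen from the front (36 mm), 30 mm above the desk; it stands 6 mm proud of the deck
- log_key (a joint): travel of the blue key: 0 up, 0.003 m fully down; moves straight down against a spring, 0.9 N to start and 3.5 N at the bottom, and springs back
- power_key (a joint): travel of the round grey power key, 18 mm diameter, on the front deck left of its middle, 82 mm from the blue key: 0 up, 0.003 m down; not to be pressed
- white_vial_a: bystander: vial with white cap and blue content, 18 mm diameter, 44 mm tall, on the desk left of the balance; origin at the centre of its foot
- white_vial_b: bystander: vial with white cap and yellow content, same size, on the desk left of the balance; origin at the centre of its foot
- dish: bystander: flat clear round dish, 56 mm diameter, 11 mm high, on the desk left of the balance; origin at the centre of its underside
- sample_case: bystander: flat light sample box with closed lid, 69 x 92 x 20 mm, on the desk left of the balance; origin at the centre of its underside
Mind the look-alikes: they are no part of the job. What is shaped like the vial but green or turquoise is not meant.

How it is judged:
By the outcome, as a careful person would: the job done as asked, in the order asked, and still so for the second after the job is handed in, with the robot touching nothing.
It also fails if it takes over 48 s, if anything falls off the work surface, if the arm or the gripper's body presses on something with over 40 N, if the wrist force passes 120 N, or if a joint passes its speed limit or range.

## Working session

There is one attempt and no reset: what is moved stays moved. The work goes in short steps, each a Python script; the robot and the scene stay as the last script left them, time stands still between calls to the robot, and variables do not carry over. Pictures are saved under pics/ and viewed, at most 10 in all, crops included, and the job is handed in when it is done.

```bash
ls; mkdir -p pics; python3 - <<'E'
from plant import bot
import cv2,numpy as np
np.set_printoptions(precision=4,suppress=True)
for n in("scene","top"):
    s=bot.snapshot(n); cv2.imwrite(f"pics/{n}0.png",s["pixels"][:,:,::-1])
    print(n,{k:v for k,v in s.items() if k!="pixels"})
s=bot.snapshot("wrist");print({k:v for k,v in s.items() if k!="pixels"})
print(bot.get_t(),bot.get_eef_rot(),bot.get_gripper_width())
E
```

```text
pics
scene {'fx': 554.5182881343738, 'fy': 554.5182881343738, 'cx': 319.5680266892763, 'cy': 231.21640196375563, 'cam_to_world': array([[ 0.6976,  0.4688, -0.5417,  0.1024],
       [-0.7164,  0.4479, -0.5349, -0.0784],
       [-0.0082,  0.7613,  0.6484,  0.6094],
       [ 0.    ,  0.    ,  0.    ,  1.    ]])}
top {'fx': 591.7724864653625, 'fy': 591.7724864653625, 'cx': 307.0127984239822, 'cy': 234.2963035794811, 'cam_to_world': array([[-0.0152,  0.9915, -0.1289,  0.41  ],
       [-0.9999, -0.0161, -0.0063,  0.3717],
       [-0.0083,  0.1288,  0.9916,  1.0309],
       [ 0.    ,  0.    ,  0.    ,  1.    ]])}
{'fx': 414.4878678049405, 'fy': 414.4878678049405, 'cx': 319.4015547401983, 'cy': 235.72654660964645, 'T_tool_cam': array([[ 0.0007,  0.9633,  0.2686,  0.0757],
       [ 1.    , -0.0006, -0.0006,  0.    ],
       [-0.0004,  0.2686, -0.9633,  0.019 ],
       [ 0.    ,  0.    ,  0.    ,  1.    ]])}
0.15 [[-0.9563  0.2925 -0.0007]
 [ 0.2925  0.9563 -0.0013]
 [ 0.0003 -0.0014 -1.    ]] 0.09197380787357415
```

View pics/scene0.png

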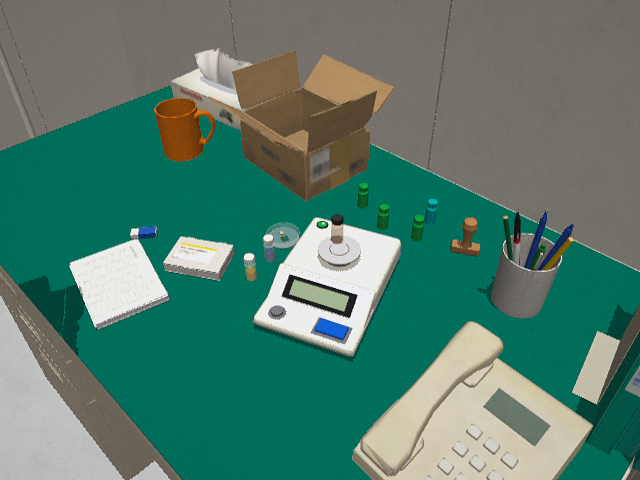

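View pics/top0.png

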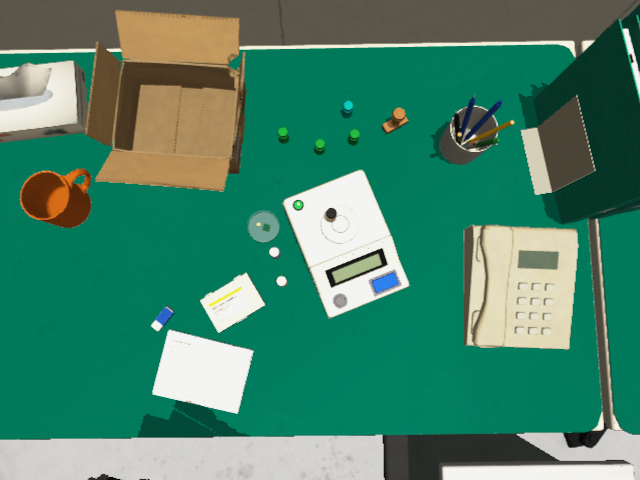

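The scene shows the black-capped vial at the back-left of the pan. In the top view the cap is at about (331,214), the ring centre (341,224), the blue key (385,282), the power key (340,300) and the green bubble (298,205). Next I compute coordinates.

```bash
cat > h.py <<'E'
from plant import bot
import cv2,numpy as np
np.set_printoptions(precision=4,suppress=True)
def ray(s,T,uv,z):
    d=T[:3,:3]@np.array([(uv[0]-s["cx"])/s["fx"],-(uv[1]-s["cy"])/s["fy"],-1.])
    return T[:3,3]+d*(z-T[2,3])/d[2]
def wsnap():
    T=np.eye(4);T[:3,3]=bot.get_tool_pos();T[:3,:3]=bot.get_eef_rot()
    s=bot.snapshot("wrist");return s,T@s["T_tool_cam"]
def R(yaw): # tool down, tool x heading yaw
    c,s=np.cos(yaw),np.sin(yaw);return np.array([[c,s,0],[s,-c,0],[0,0,-1.]])
def blob(px,lo,hi,box=None):
    h=cv2.cvtColor(px,cv2.COLOR_RGB2HSV);m=cv2.inRange(h,lo,hi)
    if box: k=np.zeros_like(m);k[box[1]:box[3],box[0]:box[2]]=255;m&=k
    n,_,st,c=cv2.connectedComponentsWithStats(m);i=1+np.argmax(st[1:,4]);return c[i],st[i]
E
python3 - <<'E'
from h import *
s=bot.snapshot("top");T=s["cam_to_world"]
cap,st=blob(s["pixels"],(0,0,0),(179,255,60),(318,200,345,230));print(cap,st)
key,st=blob(s["pixels"],(105,120,80),(125,255,255),(360,260,410,300));print(key,st)
print("cap",ray(s,T,cap,.106),"pan",ray(s,T,(341,224),.062),"key",ray(s,T,key,.03),"pow",ray(s,T,(340,300),.03))
s=bot.snapshot("scene");T=s["cam_to_world"]
cap,st=blob(s["pixels"],(0,0,0),(179,255,60),(325,205,350,230));key,st=blob(s["pixels"],(105,120,80),(125,255,255),(305,310,360,345))
print(cap,"cap",ray(s,T,cap,.103),"pan",ray(s,T,(339,251),.062),"key",ray(s,T,key,.03))
E
```

```text
[330.9444 212.9167] [327 208   9  10  72]
[384.6281 282.3188] [372 273  27  20 320]
cap [0.5637 0.3392 0.106 ] pan [0.5522 0.3214 0.062 ] key [0.4563 0.2485 0.03  ] pow [0.4279 0.3243 0.03  ]
[336.99 219.47] cap [0.5616 0.3394 0.103 ] pan [0.5474 0.3216 0.062 ] key [0.4535 0.2485 0.03  ]
```

```bash
python3 - <<'E'
from h import *
bot.set_gripper(0.0)
a=np.radians(-125);d=np.array([np.cos(a),np.sin(a),0])
p=np.array([.551,.3215,0])-0.06*d+[0,0,.36]
bot.move_ptp(p,R(a));print(bot.get_q(),bot.get_t(),bot.get_gripper_width())
s,T=wsnap();np.savez("w1.npz",T=T,px=s["pixels"])
cv2.imwrite("pics/w1.png",s["pixels"][:,:,::-1])
E
```

```text
[ 0.3915  0.4912  1.2718  0.0003  1.3786 -2.1396] 3.2833 0.00030484698558408326
```

View pics/w1.png

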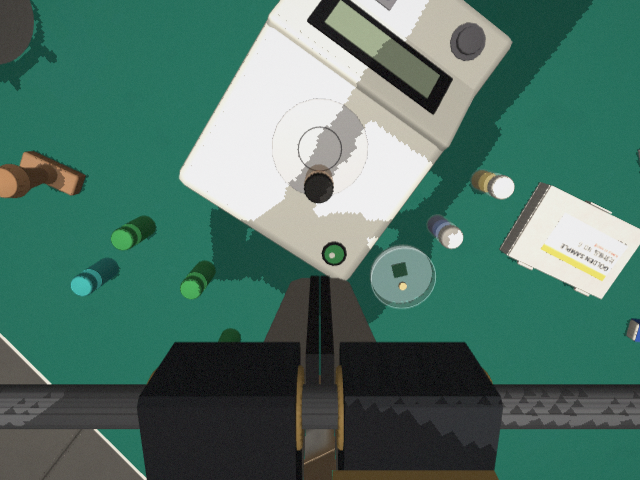

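The picture shows the pan centred near (320,148), the vial's cap at (319,187) and the closed fingers below at (320,278). The vial lies straight along the push line.

```bash
cat >> h.py <<'E'
def look(name=None):
    s,T=wsnap();g=cv2.cvtColor(s["pixels"],cv2.COLOR_RGB2GRAY)
    if name: cv2.imwrite(f"pics/{name}.png",s["pixels"][:,:,::-1])
    return s,T
E
python3 - <<'E'
from h import *
s=bot.snapshot("wrist");f=np.load("w1.npz");T=f["T"];px=f["px"]
cap,st=blob(px,(0,0,0),(179,255,70),(300,165,340,205));print(cap,st)
pan=ray(s,T,(320,148),.062);c=ray(s,T,cap,.106);print(pan,c,c-pan,np.degrees(np.arctan2(*(pan-c)[1::-1])))
print(bot.get_tool_pos(),"pow",ray(s,T,(469,40),.03))
E
python3 - <<'E'
import cv2
i=cv2.imread("pics/w1.png")[90:215,240:400]
cv2.imwrite("pics/w1c.png",cv2.resize(i,None,fx=4.5,fy=4.5,interpolation=cv2.INTER_CUBIC))
E
```

```text
[318.1851 187.4781] [304 173  29  30 686]
[0.5514 0.3242 0.062 ] [0.5633 0.3394 0.106 ] [0.0119 0.0152 0.044 ] -128.20820535758477
[0.5848 0.3715 0.3603] pow [0.4266 0.3249 0.03  ]
```

View pics/w1c.png

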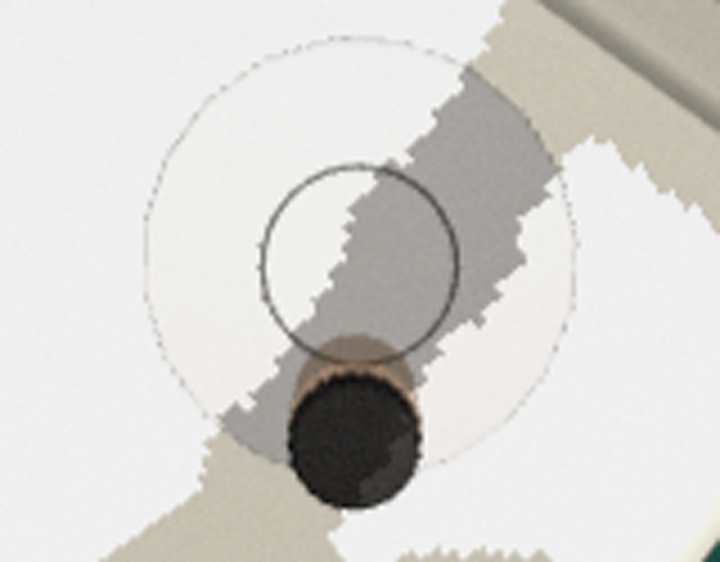

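The foot is about 19 mm off-centre, and the push heading is about -128°. I descend behind the vial and push slowly, about two thirds of the way first.

```bash
python3 - <<'E'
from h import *
pan=np.array([.5514,.3242,0]);v=np.array([.5633,.3394,0]);d=(pan-v)/np.linalg.norm(pan-v);a=np.arctan2(d[1],d[0])
P=lambda x,z:v+d*x+[0,0,z]
bot.move_ptp(P(-.034,.30),R(a))
bot.servo_line(P(-.034,.257),feed=.06)
print(bot.get_tool_pos(),bot.get_t());look("w2a")
bot.servo_line(P(-.022,.257),feed=.02)
print(bot.servo_line(P(-.007,.257),feed=.008,max_force=3))
s,T=look("w2");print(bot.get_tool_pos(),bot.get_t(),bot.get_force())
E
python3 - <<'E'
import cv2,numpy as np
f=lambda n:cv2.imread(f"pics/{n}.png")[60:360,160:480]
cv2.imwrite("pics/w2c.png",cv2.resize(np.hstack([f("w2a"),f("w2")]),None,fx=1.25,fy=1.25))
E
```

```text
[0.5844 0.3662 0.2574] 4.6
False
[0.5676 0.3449 0.257 ] 7.475 [-0.028   0.9993  0.4552]
```

View pics/w2c.png

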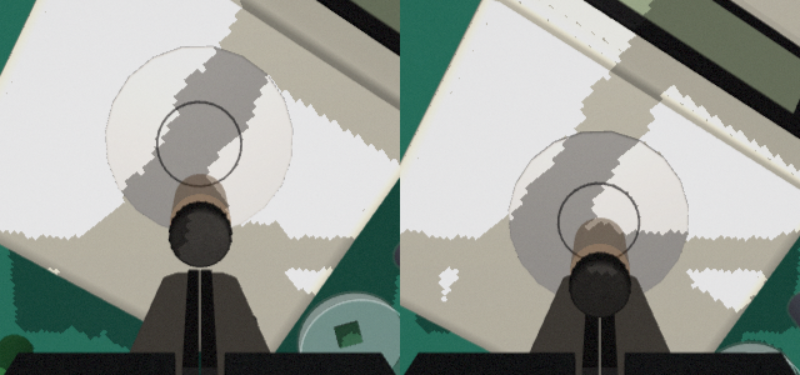

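The vial is upright and sliding cleanly. The foot's front edge is at about (597,219) in the crop and the ring centre at (598,221), so roughly 8 mm remain.

```bash
python3 - <<'E'
from h import *
a=np.radians(-128.06);d=np.array([np.cos(a),np.sin(a),0])
pan=np.array([.5514,.3242,0]);v=np.array([.5633,.3394,0]);d=(pan-v)/np.linalg.norm(pan-v)
P=lambda x,z:v+d*x+[0,0,z]
print(bot.servo_line(P(.001,.257),feed=.008,max_force=3))
bot.servo_line(P(-.003,.257),feed=.01)
bot.servo_line(P(-.034,.257),feed=.04)
s,T=look("w3");print(bot.get_tool_pos(),bot.get_t())
cv2.imwrite("pics/w3c.png",cv2.resize(s["pixels"][80:280,220:420,::-1],None,fx=3,fy=3))
E
```

```text
False
[0.5842 0.366  0.2569] 10.15
```

View pics/w3c.png

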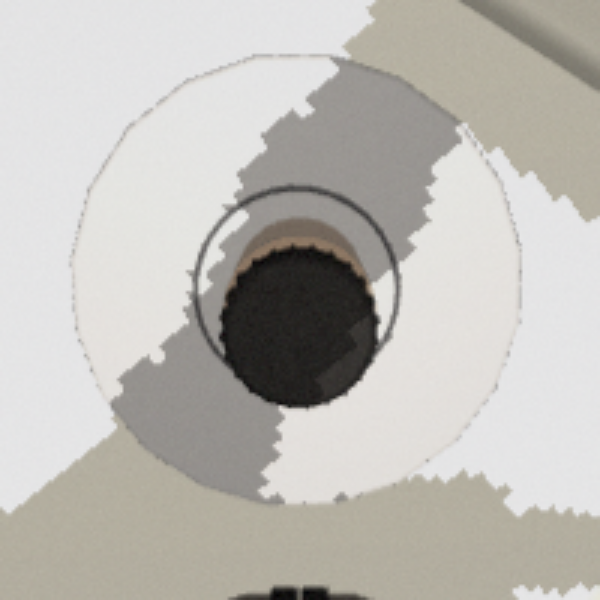

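The foot is now within about 1 mm of the ring centre: its front edge is at (298,217), and the ring centre is (298,288) with radius 103. It stands free. Now a close look at the blue key.

```bash
python3 - <<'E'
from h import *
bot.servo_line(bot.get_tool_pos()+[0,0,.12],feed=.12)
a=np.radians(-159.5);d=np.array([np.cos(a),np.sin(a),0])
k=np.array([.455,.2485,0])
bot.move_ptp(k-.05*d+[0,0,.33],R(a))
s,T=look("w4");c,st=blob(s["pixels"],(105,120,60),(128,255,255));print(c,st,ray(s,T,c,.03),bot.get_t(),bot.get_force())
E
```

```text
[319.298  159.8134] [ 288  144   63   33 2020] [0.4554 0.2488 0.03  ] 11.9583 [ 0.582  -0.0337 -0.2084]
```

View pics/w4.png

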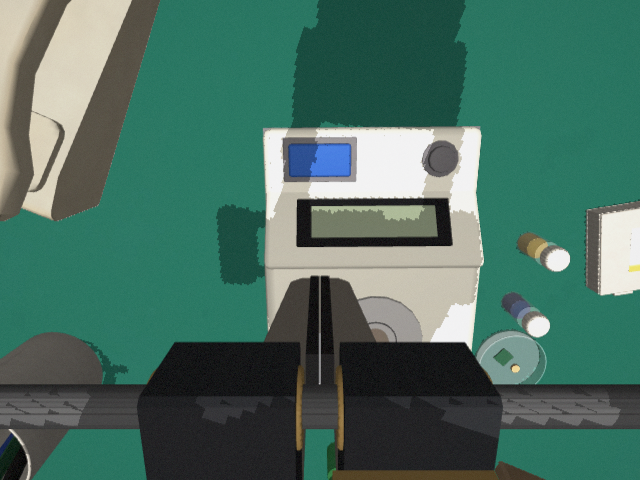

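The blue key is at (319,160), which gives (0.455, 0.249) and agrees with the other views. I press straight down and release.

```bash
python3 - <<'E'
from h import *
k=np.array([.4554,.2488,0])
bot.servo_line(k+[0,0,.33],feed=.1);bot.servo_line(k+[0,0,.23],feed=.1)
print(bot.get_tool_pos(),bot.get_force())
hit=bot.servo_line(k+[0,0,.2140],feed=.008,max_force=8)
print(hit,bot.get_tool_pos(),bot.get_force());bot.dwell(.3);print(bot.get_tool_pos(),bot.get_force(),bot.get_t())
bot.servo_line(k+[0,0,.23],feed=.02);bot.servo_line(k+[0,0,.36],feed=.12)
bot.move_ptp([.25,.45,.40],R(np.radians(-159.5)));bot.dwell(.5)
s=bot.snapshot("top");print(bot.get_t());a=s["pixels"][160:330,240:420,::-1]
s=bot.snapshot("scene");b=s["pixels"][190:360,230:410,::-1]
cv2.imwrite("pics/f.png",cv2.resize(np.hstack([a,b]),None,fx=2.2,fy=2.2,interpolation=cv2.INTER_CUBIC))
E
```

```text
[0.4558 0.2489 0.2307] [ 0.5092 -0.442   0.0657]
True [0.4555 0.2488 0.2175] [0.2245 0.3801 5.5412]
[0.4555 0.2488 0.2174] [-0.5771 -1.1772  4.7588] 15.5167
19.2333
```

View pics/f.png

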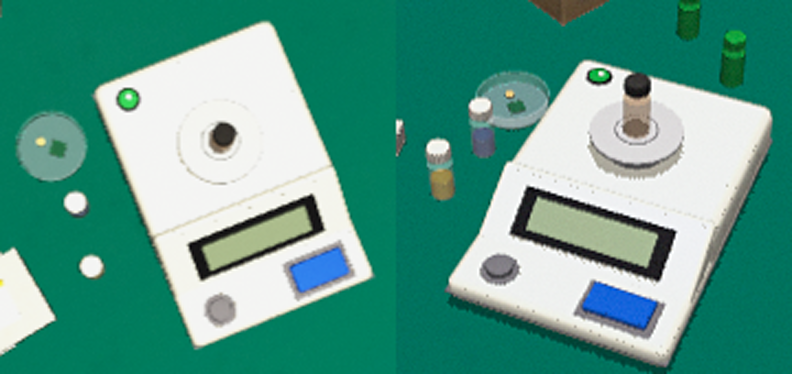

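The final views show the vial upright inside the ring, the blue key back up, and the neighbouring objects where they were. The press stopped at about 8 N, well over the 3.5 N needed at the bottom of the key's travel, so the key bottomed out.

```bash
python3 -c "
from plant import bot
print(bot.sign_off())"
```

```text
the job is handed in; nothing more can be done
None
```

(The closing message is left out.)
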